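# Fit the keyed switch handle and turn the isolator on

### The job

Take the black paddle-shaped switch handle out of its dock and fit it into the round socket on the sloped test panel: rest it there, turn it while pressing only lightly until its two lugs drop into the slots, and press it fully home. Then turn it clockwise to the stop, so that the paddle points straight up the slope, and let go, leaving it fitted. Leave the spare round-knob handle and the handheld meter where they are.

Things in the scene. Friction and masses are not known exactly. Their poses are not given: they have to be found in the camera images.
- handle_center (a point): Loose switch handle, 106 mm tall, 0.15-0.3 kg, upright in dock_a at the start: nose in the hole, lugs on the dock's top. Point: on its axis, 53 mm above the nose's end. Own z: nose to paddle. A half turn about z gives the same handle. Steel shank 28.6 mm in diameter; the lowest 10 mm taper to 16 mm; a disc of 44 mm diameter lies 54-60 mm above the nose's end.
- handle_paddle (a point): Centre of the handle's black paddle, 30 mm above handle_center on the axis. The paddle is 70 mm long (own x), 22 mm thick (own y: grip it across this) and 46 mm tall.
- handle_lugs (a point): Centre of the underside of the handle's two steel lugs, 31 mm below handle_center on the axis. The lugs are a cross bar 60 mm long along own x (parallel to the paddle), 10 mm wide and 12 mm tall; the nose reaches 22 mm below this point.
- spare_center (a point): Spare handle of another switch, to be left alone: round fluted black knob of 56 mm diameter, square shank, round flange, no lugs; 106 mm tall, loose in dock_b. Point: on its axis, 53 mm above its lower end.
- dock_a: Fixed aluminium block 90 x 90 x 40 mm with a 35 mm through hole; the paddle handle stands in it. Origin: centre of its underside, z up.
- dock_b: Fixed aluminium block like dock_a, holding the spare handle. Origin: centre of its underside, z up.
- console: Fixed stand of the sloped grey test panel (210 mm up the slope, 220 mm wide, tilted 32 degrees from level, lower edge towards the robot). Origin: on the table under the socket's mouth, which is 135 mm up. The panel's face lies 4 mm below the plane of the mouth; round the mouth is a fixed collar, 70 mm inner and 90 mm outer diameter, 4 mm above that plane, on a flat bezel 110 mm wide.
- socket (a point): Centre of the socket's mouth, in the plane of the top face of the steel rotor that fills the collar. Own z: outward normal, the socket's axis; x straight up the slope; y level. The rotor has a 33.6 mm square through hole for the shank and two opposite slots for the lugs, 16 mm wide, 65.6 mm from end to end, 14 mm deep: the lugs drop 14 mm when in line with them.
- socket_home (a point): Where handle_center lies when the handle is fully home: on the socket's axis, 17 mm out from the rotor's face (31 mm out while the lugs rest on the face). Axes as socket. The slot line starts, unmeasured, 0.45 to 1.15 rad counterclockwise (seen facing the panel) of x. The rotor is stiff (0.35 N m); with the lugs in, it turns with the handle clockwise to a firm stop, paddle along x (play 0.1 rad).
- meter_center (a point): Handheld meter, 160 x 85 x 34 mm grey slab lying loose on the bench, to be left alone. Point: its centre.

How it is judged:
On the way, in this order (a step that is already met when the one before it is completed fails the run):
1. the handle's lugs have dropped into the slots, before the switch is on (distance between handle_center and socket_home below 0.005 m and angle between the z axis of handle_center and the z axis of socket_home, either way round below 0.1 rad and not (angle between the x axis of handle_center and the x axis of socket_home, either way round below 0.17 rad)), for 0.1 s.
2. the seated handle has been turned clockwise to the stop (distance between handle_center and socket_home below 0.005 m and angle between the z axis of handle_center and the z axis of socket_home, either way round below 0.1 rad and angle between the x axis of handle_center and the x axis of socket_home, either way round below 0.17 rad), for 0.2 s.
At the end, for the whole second after the job is handed in: The paddle handle is fully home in the socket (its centre within 5 mm of socket_home, its axis within 0.1 rad of the socket's), its paddle within 0.17 rad of straight up the slope, released and at rest (all of step 2 and linear speed of handle below 0.02 m/s and contact force between the fingers and handle below 0.1 N); the robot touches nothing.
It fails at once if the handle is pressed or knocked hard (over 100 N) against the panel or socket before its lugs have dropped in (contact force between handle and console above 100 N and distance between handle_center and socket_home above 0.012 m).
It fails at once if the spare handle is moved by more than 20 mm (distance of spare_center from where it was at the start of the episode above 0.02 m).
It fails at once if the meter is moved by more than 20 mm (distance of meter_center from where it was at the start of the episode above 0.02 m).
It also fails if it takes over 64 s, if anything falls off the work surface, if the arm or the gripper's body presses on something with over 40 N, if the wrist force passes 120 N, or if a joint passes its speed limit or range.

### The arm

A 6-joint arm with a two-finger parallel gripper is mounted at the origin on the work surface. World frame = base frame: x ahead of the robot, y to its left, z up, the work surface at z = 0. Lengths are in m, angles in rad, forces in N, time in s.
With the tool pointing down it reaches from about 0.3 to 1 m from the base axis. Payload 5.1 kg.
Tool frame: the origin (TCP) lies between the finger pads; the fingertips stand 22 mm ahead of it and the grasp point (between the pads) lies 3 mm ahead of it (env.tcp_to_tips is the distance from the TCP to the fingertips, in m); x points along the fingers, z is the direction in which the jaws open and shut, and the axes are right-handed (so a half turn about x gives the same grasp; the last joint's range is limited). The gripper opens to 95 mm and grips with 3 to 60 N. Pads are 20 mm wide; open, the fingers measure 119 mm over their backs; the gripper's body (75 mm by 180 mm) begins 59 mm behind the grasp point.
Start: joints at [-1.183, 0.124, 1.65, -0, 1.367, -0.083], TCP at [0.295, -0.579, 0.237] pointing down, gripper open.
Joint ranges: [-2.61, 2.61], [-1.02, 2.33], [0.03, 2.71], [-1.35, 4.49], [0.32, 2.68], [-2.91, 2.91]. Speed limits (rad/s): [2.57, 2.57, 3.14, 3.14, 3.14, 3.14].

### API

Orientations are given as a unit quaternion [x, y, z, w].
In Python, from bench import env gives the robot as it stands.
- The arm moves only by the tool carry_out, never from a script. Its argument "increments" is a list that holds one entry, the list of rows, each a list of 5 numbers: the shift along the tool's x, y, z in cm, then the turn about the tool's x in rad, then the opening, from -1 (shut) to 1 (fully open). In form: [[[tx, ty, tz, spin, grip], ...]]. A call has exactly 10 rows; each row shifts and turns the commanded pose from where the row before left it, along the tool's axes as they then stand; what a row does not reach is not made up. A row lasts 1/10 s, in which the tool goes at most 50 mm and 8.59 degrees, less where a joint would pass 70% of its speed; a pose out of reach is approached as far as the arm can. A call is refused whole if a number of a shift passes 5 or a number of a turn 0.15, either way. A call with a gripper value outside its range is refused whole. The fingers move at their own pace and stop on an object; the grip force is fixed at half the most. Time passes only in rows, so rows that do not move let the fingers close, or fill a call up. It gives the time, the measured TCP pose, the force and the opening at its end, in the units of the state.
- env.sense(): the state, without advancing time (a new reading comes with each control period).
- env.snapshot(name): name is "scene" or "top"; returns the picture (400x640x3 uint8, red, green, blue); there is no depth.
- env.calibration(name): a dict with "fovy" (degrees; the focal length in pixels is half the picture's height over the tangent of half this angle, whatever the lens; pixels are square), "cx", "cy" (the principal point, pixels), "origin" and "orientation" of the camera in the world. Camera axes: x right, y down, z forward; pixel columns grow to the right and rows downward; lengths in m; the calibration is good to about 2 mm. A picture is of the moment at which its call begins. calibration takes no time and is no camera call.
- env.close_job(): hands the job in, once; it reports no verdict.
The state is a dict: "time": time; "qpos": joint angles; "qvel": joint speeds; "effort": joint torques, N m; "position": TCP position; "tool_rot": TCP orientation; "contact_force": force on the tool from outside, world axes, zero at the start; "wrist_torque": the same for the moment, N m; "width": finger opening in m.
Only numpy, scipy, OpenCV 4.12 (cv2) and the standard library are available. Lean on these libraries where they do the work, as an engineer would, in place of code of your own. Each camera call takes 0.05 s, during which the arm holds its last target.

## Working session

There is one attempt and no reset: what is moved stays moved. The work goes in short steps, Python scripts to look and compute and a tool call to move; the robot and the scene stay as the last step left them, time stands still between calls to the robot, and variables do not carry over. Pictures are saved under pics/ and viewed, and the job is handed in when it is done.

Besides the shell and the picture viewer there is one more tool, called after "Request:" as name(argument=value, ...) on one line, values as JSON. carry_out: Moves the arm, as the interface text tells. Its arguments: {"type":"object","properties":{"increments":{"type":"array"}},"required":["increments"]}

```bash
ls; mkdir -p pics
python3 - <<'E'
from bench import env
import cv2
print(env.sense())
for n in("scene","top"):
    print(n,env.calibration(n))
    cv2.imwrite(f"pics/{n}0.png",env.snapshot(n)[:,:,::-1])
E
```

```text
pics
{'time': 0.0, 'qpos': array([-1.18259358e+00,  1.24529160e-01,  1.65165891e+00, -1.68114830e-05,
        1.36749377e+00, -8.25802491e-02]), 'qvel': array([ 1.15074243e-03, -4.86712661e-04,  1.19820712e-03,  6.56128572e-04,
        6.39838874e-05, -5.19149949e-04]), 'effort': array([ 1.45283921e-03, -4.17594337e+01, -3.59932888e+01,  7.76467728e-02,
        4.91342589e-02, -1.71578117e-04]), 'position': array([ 0.29458658, -0.57874856,  0.23538036]), 'tool_rot': array([ 0.37003049,  0.60342286, -0.36916646,  0.60222456]), 'contact_force': array([ 0.08210664, -0.90886678,  0.41783274]), 'wrist_torque': array([ 0.00573771, -0.0512225 , -0.0022998 ]), 'width': 0.09501032631710533}
scene {'fovy': 43.06757496715288, 'cx': 319.28205207950515, 'cy': 190.96549732888911, 'origin': array([ 1.38033913, -0.49129783,  0.7904428 ]), 'orientation': array([ 0.76908522,  0.44078357, -0.22573904, -0.40405402])}
top {'fovy': 45.84994564960863, 'cx': 316.0805388344659, 'cy': 193.96242285800278, 'origin': array([0.31166363, 0.01691794, 1.15523646]), 'orientation': array([ 0.70410791, -0.70191797,  0.07489047, -0.07703656])}
```

View pics/scene0.png

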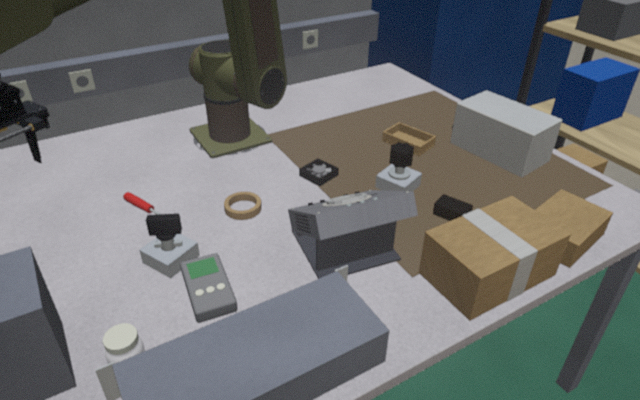

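View pics/top0.png

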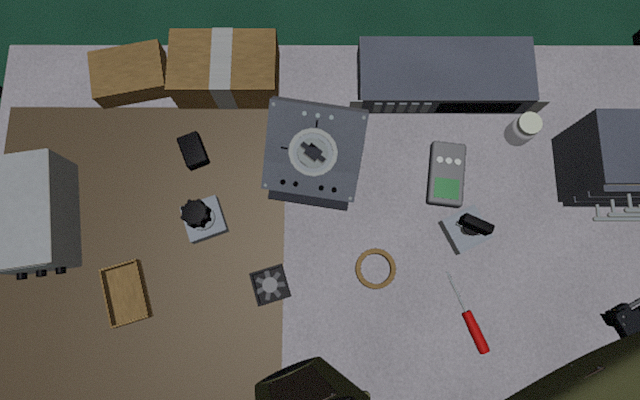

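The scene view shows the paddle handle at (165,228) and the console at (350,225). In the top view the handle is at (475,224), the socket at (313,152), the spare at (198,213) and the meter at (447,173). I'll enlarge the parts I need.

Run:
```python
import cv2,numpy as np
t=cv2.imread("pics/top0.png");s=cv2.imread("pics/scene0.png")
def crop(im,x0,y0,w,h,k):return cv2.resize(im[y0:y0+h,x0:x0+w],None,fx=k,fy=k,interpolation=cv2.INTER_CUBIC)
a=crop(t,255,90,120,120,5);cv2.imwrite("pics/c1.png",a)
b=crop(t,425,190,80,80,5);c=crop(s,130,200,80,80,5)
cv2.imwrite("pics/c2.png",np.hstack([b,c]))
```

```text
(no output)
```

View pics/c1.png

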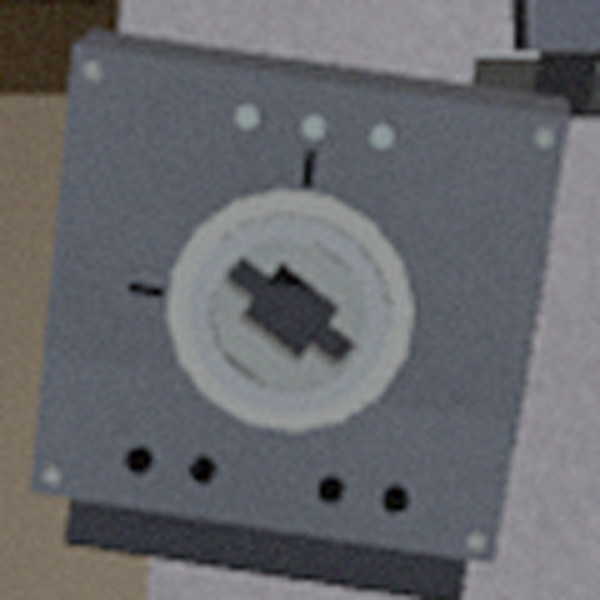

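View pics/c2.png

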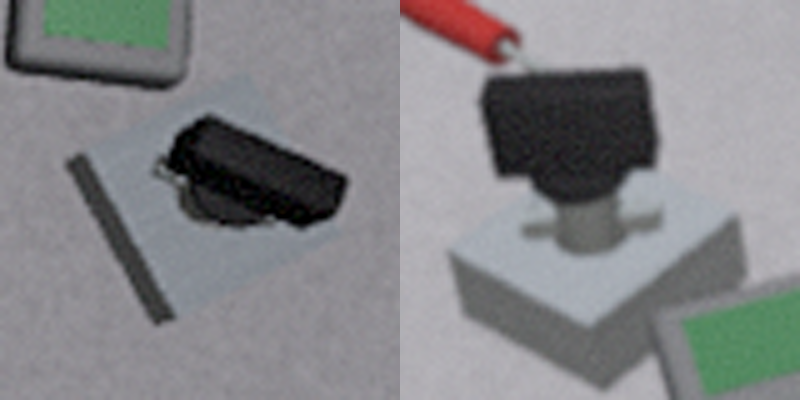

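```bash
cat > h.py <<'E'
import numpy as np,cv2
from scipy.spatial.transform import Rotation as R
from bench import env
def cam(n):
    c=env.calibration(n);f=200/np.tan(np.radians(c['fovy'])/2)
    return c['origin'],R.from_quat(c['orientation']).as_matrix(),f,c['cx'],c['cy']
def ray(n,p):
    o,M,f,cx,cy=cam(n);d=M@np.array([(p[0]-cx)/f,(p[1]-cy)/f,1.]);return o,d/np.linalg.norm(d)
def onplane(n,p,P,N):
    o,d=ray(n,p);return o+d*(N@(np.array(P)-o))/(N@d)
def proj(n,X):
    o,M,f,cx,cy=cam(n);c=M.T@(np.array(X)-o);return np.array([cx+f*c[0]/c[2],cy+f*c[1]/c[2]])
def tri(ps):
    A=np.zeros((3,3));b=np.zeros(3)
    for n,p in ps:
        o,d=ray(n,p);Q=np.eye(3)-np.outer(d,d);A+=Q;b+=Q@o
    X=np.linalg.solve(A,b);return X
E
python3 - <<'E'
from h import *
t=cv2.imread("pics/top0.png");s=cv2.imread("pics/scene0.png")
g=cv2.cvtColor(t,cv2.COLOR_BGR2GRAY)
def crop(im,x0,y0,w,h,k,gam):
    c=cv2.resize(im[y0:y0+h,x0:x0+w],None,fx=k,fy=k,interpolation=cv2.INTER_CUBIC)
    return (255*(c/255.)**gam).astype(np.uint8)
cv2.imwrite("pics/c3.png",np.hstack([crop(t,450,205,50,50,8,.4),crop(s,140,205,50,50,8,.4)]))
# collar
m=((g>125)&(np.hypot(*np.meshgrid(np.arange(640)-313,np.arange(400)-152))<32)).astype(np.uint8)
m[:127]=0
cs,_=cv2.findContours(m,cv2.RETR_EXTERNAL,cv2.CHAIN_APPROX_NONE)
c=max(cs,key=cv2.contourArea);e=cv2.fitEllipse(c);print(e)
yaw=0.;C=np.array([.6,0.1,0.135])
for i in range(10):
    zx=np.array([np.cos(yaw)*np.cos(.5585),np.sin(yaw)*np.cos(.5585),np.sin(.5585)])
    N=np.array([-np.cos(yaw)*np.sin(.5585),-np.sin(yaw)*np.sin(.5585),np.cos(.5585)])
    q=onplane("top",e[0],C+.004*N,N);
    Z=q-.004*N
    # slide so that z=.135 : ray at collar centre where height=.135+.004cos
    q=onplane("top",e[0],[0,0,.135+.004*np.cos(.5585)],np.array([0,0,1.]));C=q-.004*N
    scr=[(92,70),(545,138),(476,542),(52,475)]
    S=[onplane("top",(255+x/5,90+y/5),C-.004*N,N) for x,y in scr]
    up=(S[0]-S[3])+(S[1]-S[2]);yaw=np.arctan2(up[1],up[0])
zy=np.cross(N,zx)
print("C",C,"yaw",yaw)
for p in S: d=p-C;print("screw",d@zx*1e3,d@zy*1e3)
r=[onplane("top",p[0].astype(float),C+.004*N,N)-C for p in c]
print("collar radius",np.mean([np.hypot(p@zx,p@zy) for p in r]),np.std([np.hypot(p@zx,p@zy) for p in r]), np.mean([[p@zx,p@zy] for p in r],0))
for x,y in[(237,270),(345,350),(314,127),(313,155),(305,185),(130,287),(162,294)]:
    d=onplane("top",(255+x/5,90+y/5),C,N)-C;print((x,y),d@zx*1e3,d@zy*1e3,np.arctan2(d@zy,d@zx))
E
```

```text
((312.5871887207031, 151.57070922851562), (46.69906997680664, 48.2437629699707), 114.90352630615234)
C [0.6334995  0.02825472 0.135     ] yaw -0.15399684989763315
screw 91.36695714745177 100.12579268178432
screw 90.95654474884823 -101.30336318136327
screw -99.57060973006118 -100.82109026080158
screw -98.81974676694898 99.64351976122262
collar radius 0.054119793349752865 0.0009342255044185795 [-0.00065953 -0.000177  ]
(237, 270) 12.739816496177076 25.210329987543595 1.1028849536823169
(345, 350) -16.51421728929114 -27.939174730238456 -2.104629326158911
(314, 127) 81.58491899252455 -0.5526302741755703 -0.006773578121597817
(313, 155) 69.27402611587726 -1.7609578916838151 -0.025414702099461638
(305, 185) 55.51636146249671 -0.022694256320497784 -0.00040878498623724474
(130, 287) -2.456419408316424 72.36527230417153 1.6047280251996263
(162, 294) -3.4510260005485645 57.5732489478975 1.6306661759587315
```

View pics/c3.png

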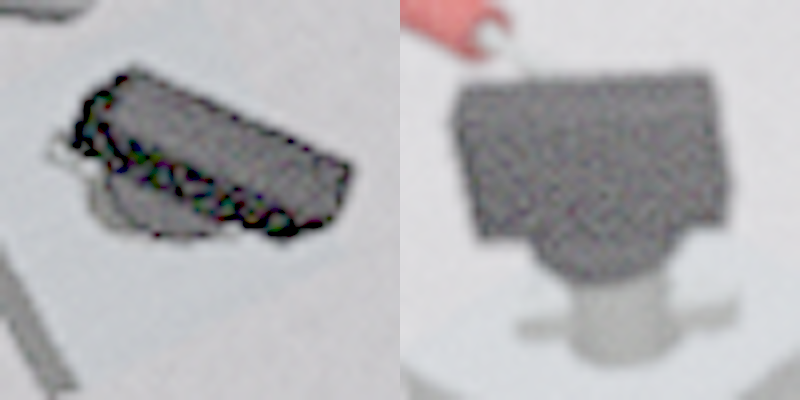

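Run:
```python
from h import *
t=cv2.imread("pics/top0.png")
c=cv2.resize(t[122:182,282:342],None,fx=10,fy=10,interpolation=cv2.INTER_CUBIC).astype(float)
c=np.clip((c-90)*255/90,0,255).astype(np.uint8)
cv2.imwrite("pics/c4.png",c)
```

```text
(no output)
```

View pics/c4.png

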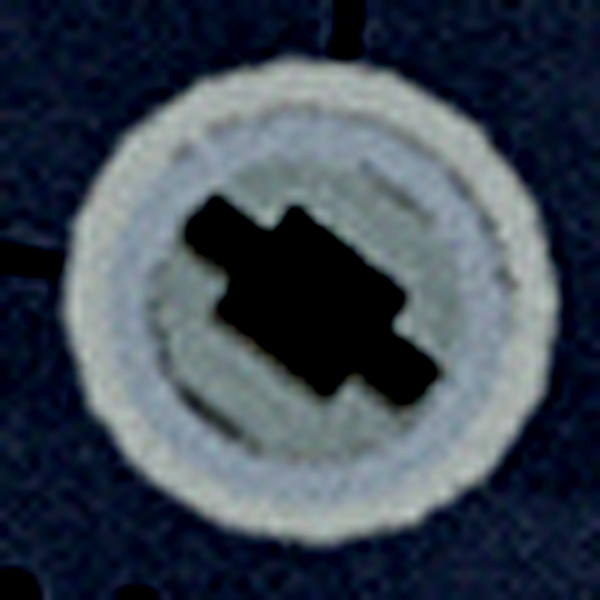

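Run:
```python
from h import *
t=cv2.imread("pics/top0.png");g=cv2.cvtColor(t,cv2.COLOR_BGR2GRAY)
G=cv2.resize(g[122:182,282:342],None,fx=10,fy=10,interpolation=cv2.INTER_CUBIC)
px=lambda p:np.array([282+(p[0]+.5)/10-.5,122+(p[1]+.5)/10-.5])
yaw=-.154;a=.5585
def cont(m):
    cs,_=cv2.findContours(m.astype(np.uint8),cv2.RETR_EXTERNAL,cv2.CHAIN_APPROX_NONE);return cs
big=max(cont((G>118)),key=cv2.contourArea)
yy,xx=np.mgrid[:600,:600]
disc=np.hypot(xx-310,yy-300)<170
hole=max(cont((G<105)&disc),key=cv2.contourArea)
N=np.array([-np.cos(yaw)*np.sin(a),-np.sin(yaw)*np.sin(a),np.cos(a)])
X=np.array([np.cos(yaw)*np.cos(a),np.sin(yaw)*np.cos(a),np.sin(a)]);Y=np.cross(N,X)
e=cv2.fitEllipse(big);C=onplane("top",px(e[0]),[0,0,.135],np.array([0,0,1.]));print("bezel C",C)
def uv(c): 
    P=np.array([onplane("top",px(p[0]),C,N)-C for p in c]);return np.c_[P@X,P@Y]*1e3
b=uv(big);print(cv2.fitEllipse(b.astype(np.float32)))
h=uv(hole).astype(np.float32);r=cv2.minAreaRect(h);print("hole",r, cv2.moments(h)['m10']/cv2.moments(h)['m00'],cv2.moments(h)['m01']/cv2.moments(h)['m00'])
m=cv2.moments(h);ang=.5*np.arctan2(2*m['mu11'],m['mu20']-m['mu02']);print("slot angle",ang, m['m00'])
for x,y in [(195,262-0),]: pass
for p in [(0,262),(55,262),(345,0),(345,55)]:
    d=onplane("top",px(p),C-.004*N,N)-C;print("mark",p,d@X*1e3,d@Y*1e3)
print(proj("scene",C),proj("scene",C+.035*X),proj("scene",C+.1*Y))
# handle
for z in [.04]:
  for p in [(70,160),(165,320),(245,75)]:pass
```

```text
bezel C [0.63236186 0.02867791 0.135     ]
((-0.9857717752456665, 0.10446159541606903), (111.09429168701172, 111.305908203125), 90.11194610595703)
hole ((-0.6409926414489746, 0.06782913208007812), (66.213623046875, 32.399105072021484), 59.34489822387695) -0.5515205347715902 -0.06493439623406902
slot angle 1.0407009455774237 1477.3080786963646
mark (0, 262) -2.9618993152472006 71.22223921955361
mark (55, 262) -1.0393402767490725 58.77912735099277
mark (345, 0) 67.89894499776183 1.427479683825743
mark (345, 55) 55.72255632557902 -0.19366931408182136
[346.61292382 199.54821122] [352.66401646 200.09649458] [386.74556937 190.27091761]
```

Run:
```python
from h import *
t=cv2.imread("pics/top0.png");s=cv2.imread("pics/scene0.png")
def mk(im,n,x0,y0,w,h,th):
    g=cv2.cvtColor(im,cv2.COLOR_BGR2GRAY);G=cv2.resize(g[y0:y0+h,x0:x0+w],None,fx=8,fy=8,interpolation=cv2.INTER_CUBIC)
    cs,_=cv2.findContours((G<th).astype(np.uint8),cv2.RETR_EXTERNAL,cv2.CHAIN_APPROX_NONE)
    c=max(cs,key=cv2.contourArea);px=np.array([[x0+(p[0][0]+.5)/8-.5,y0+(p[0][1]+.5)/8-.5] for p in c])
    v=cv2.cvtColor(G,cv2.COLOR_GRAY2BGR);cv2.drawContours(v,[c],-1,(0,0,255),1)
    P=np.array([onplane(n,p,[0,0,.124],np.array([0,0,1.])) for p in px])
    return v,px,P[:,:2]
vt,pt,Pt=mk(t,"top",450,205,50,50,75)
vs,ps,Ps=mk(s,"scene",140,205,50,50,75)
cv2.imwrite("pics/c5.png",np.hstack([vt,vs]))
# far long edge in top: contour pts between zoom (150,75)->(340,155)
def edge(v,px,x0,y0,P,a,b,tol=6):
    z=(px+.5-[x0,y0])*8-.5;a=np.array(a,float);b=np.array(b,float);d=(b-a)/np.linalg.norm(b-a)
    u=(z-a)@d;w=(z-a)@np.array([-d[1],d[0]]);k=(u>0)&(u<np.linalg.norm(b-a))&(abs(w)<tol)
    l=cv2.fitLine(P[k].astype(np.float32),cv2.DIST_L2,0,.01,.01).ravel();print(k.sum(),l,np.arctan2(l[1],l[0]));return l
edge(vt,pt,450,205,Pt,(150,75),(340,155))
edge(vs,ps,140,205,Ps,(75,75),(300,70))
for Pq,nm in((Pt,'top'),(Ps,'scene')):print(nm,cv2.minAreaRect(Pq.astype(np.float32)))
print(proj("top",[.45,-.3,.124]))
np.savez("hp.npz",Pt=Pt,Ps=Ps)
```

```text
Traceback (most recent call last):
  File "h.py", line 10, in onplane
    o,d=ray(n,p);return o+d*(N@(np.array(P)-o))/(N@d)
        ~~~^^^^^
  File "h.py", line 8, in ray
    o,M,f,cx,cy=cam(n);d=M@np.array([(p[0]-cx)/f,(p[1]-cy)/f,1.]);return o,d/np.linalg.norm(d)
                ~~~^^^
  File "h.py", line 5, in cam
    c=env.calibration(n);f=200/np.tan(np.radians(c['fovy'])/2)
ValueError: time passes only in moves, steps and waits
```

```bash
sed -i 's/^def cam(n):/from functools import lru_cache\n@lru_cache(None)\ndef cam(n):/' h.py
cat > m.py <<'E'
from h import *
t=cv2.imread("pics/top0.png");s=cv2.imread("pics/scene0.png")
def mk(im,n,x0,y0,w,h,th):
    g=cv2.cvtColor(im,cv2.COLOR_BGR2GRAY);G=cv2.resize(g[y0:y0+h,x0:x0+w],None,fx=8,fy=8,interpolation=cv2.INTER_CUBIC)
    cs,_=cv2.findContours((G<th).astype(np.uint8),cv2.RETR_EXTERNAL,cv2.CHAIN_APPROX_NONE)
    c=max(cs,key=cv2.contourArea);px=np.array([[x0+(p[0][0]+.5)/8-.5,y0+(p[0][1]+.5)/8-.5] for p in c])
    v=cv2.cvtColor(G,cv2.COLOR_GRAY2BGR);cv2.drawContours(v,[c],-1,(0,0,255),1)
    P=np.array([onplane(n,p,[0,0,.124],np.array([0,0,1.])) for p in px])
    return v,px,P[:,:2]
vt,pt,Pt=mk(t,"top",450,205,50,50,75)
vs,ps,Ps=mk(s,"scene",140,205,50,50,75)
cv2.imwrite("pics/c5.png",np.hstack([vt,vs]))
def edge(px,x0,y0,P,a,b,tol=6):
    z=(px+.5-[x0,y0])*8-.5;a=np.array(a,float);b=np.array(b,float);d=(b-a)/np.linalg.norm(b-a)
    u=(z-a)@d;w=(z-a)@np.array([-d[1],d[0]]);k=(u>0)&(u<np.linalg.norm(b-a))&(abs(w)<tol)
    l=cv2.fitLine(P[k].astype(np.float32),cv2.DIST_L2,0,.01,.01).ravel();print(k.sum(),l,np.arctan2(l[1],l[0]));return l
edge(pt,450,205,Pt,(150,75),(340,155))
edge(ps,140,205,Ps,(75,75),(300,70))
for Pq,nm in((Pt,'top'),(Ps,'scene')):print(nm,cv2.minAreaRect(Pq.astype(np.float32)))
E
python3 m.py
```

```text
188 [ 0.41960722  0.9077058   0.48201153 -0.34167114] 1.1377838
85 [ 0.46091443  0.8874446   0.47546214 -0.32043073] 1.091771
top ((0.46392330527305603, -0.3270542323589325), (0.07886894047260284, 0.04627315700054169), 65.65708923339844)
scene ((0.5089616179466248, -0.3454136848449707), (0.06719952821731567, 0.09645383805036545), 77.834716796875)
```

View pics/c5.png

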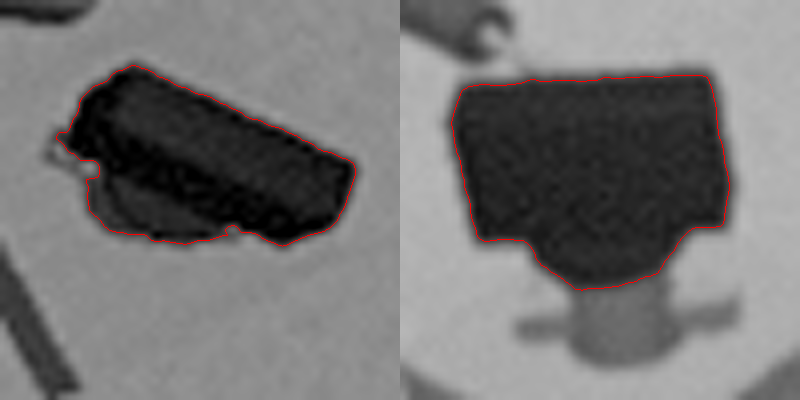

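```bash
cat > m2.py <<'E'
from h import *
z1=np.array([0,0,1.])
T=lambda x,y:(450+(x+.5)/8-.5,205+(y+.5)/8-.5)
S=lambda x,y:(140+(x+.5)/8-.5,205+(y+.5)/8-.5)
for p in[(135,66),(354,162)]:print("top far edge end",onplane("top",T(*p),[0,0,.124],z1))
for p in[(68,85),(308,73)]:print("scene far edge end",onplane("scene",S(*p),[0,0,.124],z1))
for p in[(222,310),(222,340)]:
  for z in(.04,.06):print("axis",p,z,onplane("scene",S(*p),[0,0,z],z1))
# lug ends
for p in[(115,330),(340,310)]:print("lug",onplane("scene",S(*p),[0,0,.046],z1))
# dock top corners: top crop (b origin 425,190 x5), scene crop (130,200 x5)
b=lambda x,y:(425+(x+.5)/5-.5,190+(y+.5)/5-.5); c=lambda x,y:(130+(x+.5)/5-.5,200+(y+.5)/5-.5)
for p in[(85,155),(180,317),(250,75)]:print("dock top",onplane("top",b(*p),[0,0,.04],z1))
for p in[(50,252),(188,327),(338,215)]:print("dock sc",onplane("scene",c(*p),[0,0,.04],z1))
E
python3 m2.py
```

```text
top far edge end [ 0.49542446 -0.31213545  0.124     ]
top far edge end [ 0.46882215 -0.37054443  0.124     ]
scene far edge end [ 0.45543337 -0.3629334   0.124     ]
scene far edge end [ 0.4822537 -0.3058293  0.124    ]
axis (222, 310) 0.04 [ 0.4636239  -0.33745541  0.04      ]
axis (222, 310) 0.06 [ 0.48805521 -0.34155546  0.06      ]
axis (222, 340) 0.04 [ 0.47612878 -0.34123811  0.04      ]
axis (222, 340) 0.06 [ 0.50022683 -0.34523734  0.06      ]
lug [ 0.4644801 -0.3667317  0.046    ]
lug [ 0.48734899 -0.31032781  0.046     ]
dock top [ 0.49138417 -0.2785889   0.04      ]
dock top [ 0.4145791  -0.31907207  0.04      ]
dock top [ 0.53045582 -0.3598014   0.04      ]
dock sc [ 0.45523336 -0.39692885  0.04      ]
dock sc [ 0.53279846 -0.35862367  0.04      ]
dock sc [ 0.49478225 -0.27867963  0.04      ]
```

```bash
cat >> h.py <<'E'
def tool(): 
    s=env.sense();M=R.from_quat(s['tool_rot']).as_matrix();return s,s['position'],M
def rel(target):
    s,p,M=tool();return M.T@(np.array(target)-p)*100
E
python3 - <<'E'
from h import *
s,p,M=tool();print(M.round(4))
print("z az",np.arctan2(M[1,2],M[0,2]), "need 1.14-pi/2",1.14-np.pi/2)
print(rel([.4755,-.338,.235]))
E
```

```text
[[-7.000e-04  8.912e-01  4.536e-01]
 [ 1.800e-03  4.536e-01 -8.912e-01]
 [-1.000e+00  2.000e-04 -1.900e-03]]
z az -1.10001867659524 need 1.14-pi/2 -0.43079632679489666
[  0.08181447  27.0424812  -13.25452875]
```

Request:
carry_out(increments=[[[0, 4.5, -2.2, 0, 1], [0, 4.5, -2.2, 0, 1], [0, 4.5, -2.2, 0, 1], [0, 4.5, -2.2, 0, 1], [0, 4.5, -2.2, 0, 1], [0, 4.5, -2.2, 0, 1], [0, 0, 0, -0.15, 1], [0, 0, 0, -0.15, 1], [0, 0, 0, -0.15, 1], [0, 0, 0, -0.15, 1]]])

```text
time: 1.1
position: [0.4752, -0.3391, 0.236]
tool_rot: [0.173, 0.686, -0.172, 0.685]
contact_force: [0.8, -0.3, 0.3]
width: 0.0952
```

Run:
```python
from h import *
s,p,M=tool();print(s['time'],p,M.round(4),s['qpos'])
print("z az",np.arctan2(M[1,2],M[0,2]))
print(rel([.4755,-.338,.106]))
```

```text
1.1 [ 0.47517563 -0.33908799  0.23601081] [[-8.000e-04  4.734e-01  8.808e-01]
 [ 7.000e-04  8.808e-01 -4.734e-01]
 [-1.000e+00  2.000e-04 -1.100e-03]] [-7.11729402e-01 -2.03201569e-02  1.80120902e+00 -3.97739795e-05
  1.36178424e+00 -2.18575502e-01]
z az -0.4931455223537512
[ 1.30011200e+01  1.08638603e-01 -9.11080710e-03]
```

Down 13 cm with the last bit of spin, then close.

Request:
carry_out(increments=[[[3, 0.1, 0, -0.06, 1], [3, 0, 0, 0, 1], [3, 0, 0, 0, 1], [2, 0, 0, 0, 1], [1, 0, 0, 0, 1], [1, 0, 0, 0, 1], [0, 0, 0, 0, 1], [0, 0, 0, 0, -1], [0, 0, 0, 0, -1], [0, 0, 0, 0, -1]]])

```text
time: 2.1
position: [0.4763, -0.3392, 0.1079]
tool_rot: [0.154, 0.689, -0.155, 0.691]
contact_force: [-0.1, -0.4, 0.6]
width: 0.0763
```

Request:
carry_out(increments=[[[0, 0, 0, 0, -1], [0, 0, 0, 0, -1], [0, 0, 0, 0, -1], [-2, 0, 0, 0, -1], [-3, 0, 0, 0, -1], [-4, 0, 0, 0, -1], [-5, 0, 0, 0, -1], [-5, 0, 0, 0, -1], [-3, 0, 0, 0, -1], [0, 0, 0, 0, -1]]])

```text
time: 3.1
position: [0.4774, -0.3401, 0.334]
tool_rot: [0.152, 0.686, -0.156, 0.694]
contact_force: [-0.1, -0.9, 0.2]
width: 0.0013
```

Run:
```python
from h import *
s,p,M=tool();print(s['time'],p,M.round(4),s['qpos'],s['contact_force'],s['width'])
cv2.imwrite("pics/s1.png",env.snapshot("scene")[:,:,::-1])
```

```text
3.1 [ 0.47739561 -0.3401292   0.334014  ] [[ 0.0088  0.4259  0.9047]
 [-0.0075  0.9047 -0.4259]
 [-0.9999 -0.0031  0.0112]] [-7.10635057e-01 -6.62028357e-02  1.68283416e+00  4.54712076e-05
  1.51338552e+00 -2.70655829e-01] [-0.130851   -0.89648922  0.1568543 ] 0.0012995105303920868
```

View pics/s1.png

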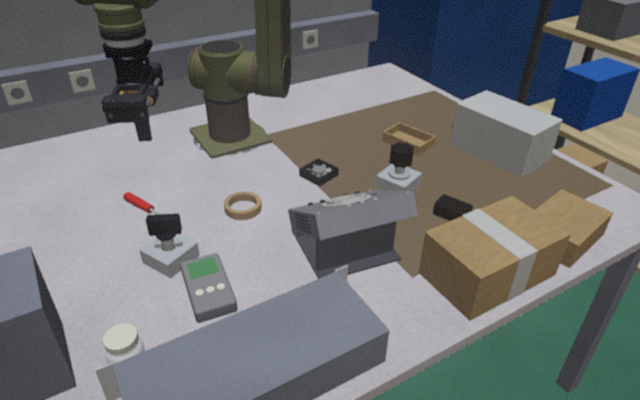

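The gripper closed on nothing: the fingers are slower than I allowed for, so it lifted before they met the paddle. The handle at (165,225) hasn't moved. I'll reopen and try again.

Request:
carry_out(increments=[[[0, 0, 0, 0, 1], [0, 0, 0, 0, 1], [0, 0, 0, 0, 1], [0, 0, 0, 0, 1], [0, 0, 0, 0, 1], [0, 0, 0, 0, 1], [0, 0, 0, 0, 1], [3, 0, 0, 0, 1], [3, 0, 0, 0, 1], [3, 0, 0, 0, 1]]])

```text
time: 4.15
position: [0.4758, -0.3388, 0.2361]
tool_rot: [0.154, 0.69, -0.154, 0.69]
contact_force: [1.4, -0.0, -0.1]
width: 0.0748
```

Run:
```python
from h import *
s,p,M=tool();print(s['time'],p,M.round(4),s['width'])
print(np.arctan2(M[1,2],M[0,2]),rel([.4755,-.338,.106]))
```

```text
4.15 [ 0.47584133 -0.33882598  0.23609475] [[ 9.000e-04  4.259e-01  9.048e-01]
 [-7.000e-04  9.048e-01 -4.259e-01]
 [-1.000e+00 -3.000e-04  1.100e-03]] 0.07477834489396401
-0.4399956271771274 [13.0093741   0.06400409 -0.08071644]
```

Request:
carry_out(increments=[[[3, 0.05, -0.1, 0, 1], [3, 0, 0, 0, 1], [3, 0, 0, 0, 1], [2, 0, 0, 0, 1], [1, 0, 0, 0, 1], [1, 0, 0, 0, 1], [0, 0, 0, 0, -1], [0, 0, 0, 0, -1], [0, 0, 0, 0, -1], [0, 0, 0, 0, -1]]])

```text
time: 5.15
position: [0.4756, -0.3384, 0.1079]
tool_rot: [0.154, 0.689, -0.155, 0.691]
contact_force: [0.2, -0.1, 0.5]
width: 0.0686
```

Request:
carry_out(increments=[[[0, 0, 0, 0, -1], [0, 0, 0, 0, -1], [0, 0, 0, 0, -1], [0, 0, 0, 0, -1], [0, 0, 0, 0, -1], [0, 0, 0, 0, -1], [0, 0, 0, 0, -1], [0, 0, 0, 0, -1], [0, 0, 0, 0, -1], [0, 0, 0, 0, -1]]])

```text
time: 6.15
position: [0.475, -0.3378, 0.1066]
tool_rot: [0.154, 0.69, -0.154, 0.69]
contact_force: [-0.3, 0.3, -1.5]
width: 0.0219
```

Request:
carry_out(increments=[[[-2, 0, 0, 0, -1], [-3, 0, 0, 0, -1], [-4, 0, 0, 0, -1], [-4, 0, 0, 0, -1], [-4, 0, 0, 0, -1], [-4, 0, 0, 0, -1], [-4, 0, 0, 0, -1], [-3, 0, 0, 0, -1], [0, 0, 0, 0, -1], [0, 0, 0, 0, -1]]])

```text
time: 7.15
position: [0.4749, -0.3377, 0.3855]
tool_rot: [0.154, 0.69, -0.154, 0.69]
contact_force: [0.0, 0.0, -3.3]
width: 0.022
```

Run:
```python
from h import *
s,p,M=tool();print(s['time'],p,M.round(4),s['qpos'],s['contact_force'],s['width'])
cv2.imwrite("pics/s2.png",env.snapshot("scene")[:,:,::-1])
```

```text
7.15 [ 0.47488202 -0.33774052  0.38553211] [[-7.000e-04  4.259e-01  9.048e-01]
 [ 5.000e-04  9.048e-01 -4.259e-01]
 [-1.000e+00  2.000e-04 -8.000e-04]] [-7.10309591e-01 -7.47548091e-02  1.60683697e+00 -2.13146928e-05
  1.61035277e+00 -2.70318762e-01] [ 0.01082592  0.00352255 -3.31473132] 0.021985507136064838
```

View pics/s2.png

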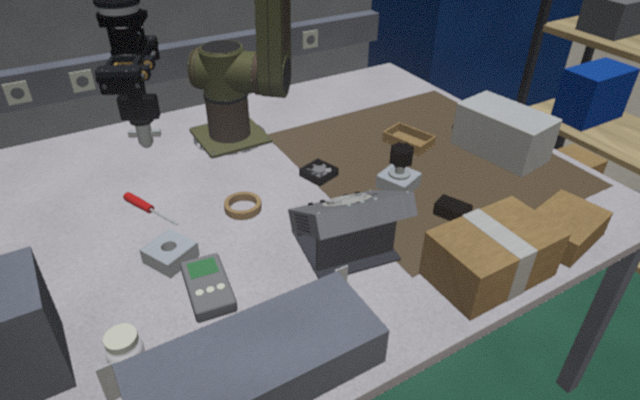

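The handle is in the gripper at (142,120), hanging straight, and the dock is empty. Rows only allow a spin about the tool's own axis, so I'll see how the arm behaves at the edge of its reach, pushing outward along the panel's azimuth, because I need the tool tilted.

Request:
carry_out(increments=[[[0, 3.6, 3.2, 0, -1], [0, 3.6, 3.2, 0, -1], [0, 3.6, 3.2, 0, -1], [0, 3.6, 3.2, 0, -1], [0, 3.6, 3.2, 0, -1], [0, 3.6, 3.2, 0, -1], [0, 3.6, 3.2, 0, -1], [0, 3.6, 3.2, 0, -1], [0, 3.6, 3.2, 0, -1], [0, 3.6, 3.2, 0, -1]]])

```text
time: 8.2
position: [0.919, -0.1474, 0.3815]
tool_rot: [0.154, 0.692, -0.154, 0.688]
contact_force: [1.6, -1.1, -2.5]
width: 0.0218
```

```bash
cat > st.py <<'E'
from h import *
s,p,M=tool();print(s['time'],p,'\n',M.round(4),'\n',s['qpos'].round(3),s['contact_force'].round(1),s['width'])
print("tilt",np.arccos(-M[2,0]),"az",np.arctan2(M[1,0],M[0,0]))
E
python3 st.py
```

```text
8.2 [ 0.91896254 -0.14742252  0.381471  ] 
 [[-0.006   0.426   0.9047]
 [ 0.0013  0.9047 -0.426 ]
 [-1.     -0.0014 -0.006 ]] 
 [-0.217  0.809  0.503 -0.     1.836  0.223] [ 1.6 -1.1 -2.5] 0.021792922323294397
tilt 0.006162610900280123 az 2.9350993447063325
```

Request:
carry_out(increments=[[[0, 0.85, 2.9, 0, -1], [0, 0.85, 2.9, 0, -1], [0, 0.85, 2.9, 0, -1], [0, 0.85, 2.9, 0, -1], [0, 0.85, 2.9, 0, -1], [0, 0.85, 2.9, 0, -1], [0, 0.85, 2.9, 0, -1], [0, 0.85, 2.9, 0, -1], [0, 0, 0, 0, -1], [0, 0, 0, 0, -1]]])

```text
time: 9.2
position: [1.012, -0.1626, 0.3391]
tool_rot: [0.156, 0.65, -0.152, 0.728]
contact_force: [0.5, 0.3, -1.7]
width: 0.0217
```

```bash
python3 st.py
```

```text
9.2 [ 1.01201554 -0.16255746  0.33905758] 
 [[ 0.1078  0.4243  0.8991]
 [-0.0174  0.905  -0.425 ]
 [-0.994   0.0302  0.105 ]] 
 [-0.213  1.147  0.027  0.006  1.859  0.229] [ 0.5  0.3 -1.7] 0.021675474565562614
tilt 0.10945606384448972 az -0.159572702069142
```

Request:
carry_out(increments=[[[0, 0.85, 2.9, 0, -1], [0, 0.85, 2.9, 0, -1], [0, 0.85, 2.9, 0, -1], [0, 0.85, 2.9, 0, -1], [0, 0.85, 2.9, 0, -1], [0, 0.85, 2.9, 0, -1], [0, -0.85, -2.9, 0, -1], [0, -0.85, -2.9, 0, -1], [0, 0, 0, 0, -1], [0, 0, 0, 0, -1]]])

```text
time: 10.2
position: [1.0156, -0.1628, 0.3075]
tool_rot: [0.158, 0.609, -0.149, 0.763]
contact_force: [-0.1, -0.2, -1.2]
width: 0.0217
```

```bash
python3 st.py
```

```text
10.2 [ 1.0155821  -0.16279547  0.30748573] 
 [[ 0.2132  0.4195  0.8824]
 [-0.034   0.9058 -0.4224]
 [-0.9764  0.0601  0.2074]] 
 [-0.214  0.914  0.47   0.012  1.54   0.227] [-0.1 -0.2 -1.2] 0.021729341477810304
tilt 0.2176205676663546 az -0.15813042121085652
```

Request:
carry_out(increments=[[[0, 0.85, 2.9, 0, -1], [0, 0.85, 2.9, 0, -1], [0, 0.85, 2.9, 0, -1], [0, 0.85, 2.9, 0, -1], [0, 0.85, 2.9, 0, -1], [0, 0.85, 2.9, 0, -1], [0, 0.85, 2.9, 0, -1], [0, 0.85, 2.9, 0, -1], [0, 0.85, 2.9, 0, -1], [0, 0, 0, 0, -1]]])

```text
time: 11.2
position: [1.0913, -0.1741, 0.3204]
tool_rot: [0.16, 0.55, -0.144, 0.807]
contact_force: [-0.7, -0.1, -2.9]
width: 0.022
```

```bash
python3 st.py
```

```text
11.2 [ 1.09134977 -0.17406242  0.32035736] 
 [[ 0.3538  0.4076  0.8418]
 [-0.0567  0.9077 -0.4157]
 [-0.9336  0.0994  0.3443]] 
 [-0.211  1.183  0.025  0.019  1.568  0.232] [-0.7 -0.1 -2.9] 0.022002983286254534
tilt 0.36645489180034263 az -0.15886479703102474
```

Request:
carry_out(increments=[[[0, 0.85, 2.9, 0, -1], [0, 0.85, 2.9, 0, -1], [0, 0.85, 2.9, 0, -1], [0, 0.85, 2.9, 0, -1], [0, 0.85, 2.9, 0, -1], [0, 0.85, 2.9, 0, -1], [0, 0.85, 2.9, 0, -1], [0, 0, 0, 0, -1], [0, 0, 0, 0, -1], [0, 0, 0, 0, -1]]])

```text
time: 12.2
position: [1.1186, -0.1778, 0.3476]
tool_rot: [0.16, 0.495, -0.139, 0.842]
contact_force: [-0.2, 0.2, -3.8]
width: 0.0219
```

```bash
python3 st.py
```

```text
12.2 [ 1.11864814 -0.1778084   0.34761546] 
 [[ 0.4707  0.3927  0.7901]
 [-0.0752  0.9101 -0.4075]
 [-0.8791  0.1324  0.4579]] 
 [-0.211  1.17   0.025  0.025  1.45   0.232] [-0.2  0.2 -3.8] 0.021933549941423477
tilt 0.49685704025310373 az -0.15851106235496545
```

Request:
carry_out(increments=[[[0, 0.85, 2.9, 0, -1], [0, 0.85, 2.9, 0, -1], [0, 0.85, 2.9, 0, -1], [0, 0, 0, 0, -1], [0, -1.3, -2.7, 0, -1], [0, -1.3, -2.7, 0, -1], [0, -1.3, -2.7, 0, -1], [0, -1.3, -2.7, 0, -1], [0, -1.3, -2.7, 0, -1], [0, 0, 0, 0, -1]]])

```text
time: 13.2
position: [1.0159, -0.1847, 0.2965]
tool_rot: [0.16, 0.474, -0.137, 0.855]
contact_force: [0.1, -0.1, -4.3]
width: 0.022
```

```bash
python3 st.py
```

```text
13.2 [ 1.0158597  -0.18469167  0.29653353] 
 [[ 0.5122  0.3864  0.767 ]
 [-0.082   0.911  -0.4042]
 [-0.8549  0.1442  0.4983]] 
 [-0.243  0.663  0.924  0.052  1.012  0.182] [ 0.1 -0.1 -4.3] 0.022003032858377913
tilt 0.5453619967703855 az -0.15868341311435616
```

```bash
cat >> h.py <<'E'
yaw=-.154;a=.5585
N=np.array([-np.cos(yaw)*np.sin(a),-np.sin(yaw)*np.sin(a),np.cos(a)])
X=np.array([np.cos(yaw)*np.cos(a),np.sin(yaw)*np.cos(a),np.sin(a)]);Y=np.cross(N,X)
C=np.array([.6316,.0288,.135]);L=.0356
def rep(h=None):
    s,p,M=tool()
    ty=M[:,1];ang=np.arctan2(ty@Y,ty@X)
    hc=p+L*M[:,0];d=hc-C
    print("t",s['time'],"p",p.round(4),"centre in socket mm",(np.array([d@X,d@Y,d@N])*1e3).round(1),"paddle ang",round(ang,3),"axis err",round(np.arccos(min(1,-M[:,0]@N)),4),"F xyz(sock)",(np.array([X,Y,N])@s['contact_force']).round(1),"w",round(s['width'],4))
    if h is not None:
        t=C+N*h/1e3-L*M[:,0];print("move cm",(M.T@(t-p)*100).round(2))
E
python3 - <<'E'
from h import *
rep(180)
cv2.imwrite("pics/s3.png",env.snapshot("scene")[:,:,::-1])
E
```

```text
t 13.2 p [ 1.0159 -0.1847  0.2965] centre in socket mm [ 434.9 -152.1 -117.2] paddle ang 1.285 axis err 0.0134 F xyz(sock) [-2.2 -0.1 -3.7] w 0.022
move cm [-29.18   2.16 -46.37]
```

View pics/s3.png

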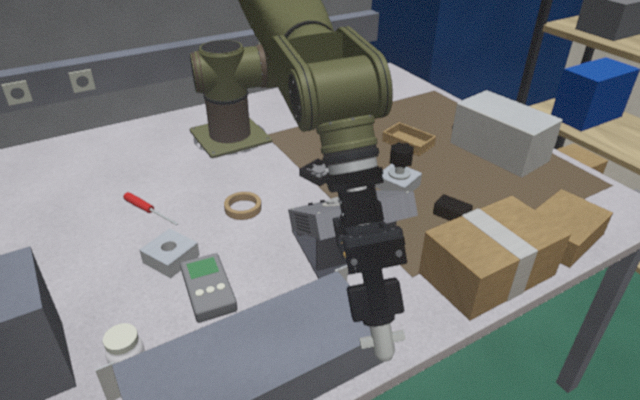

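Request:
carry_out(increments=[[[-4.5, 0, 0, 0, -1], [-4.5, 0, 0, 0, -1], [-4.5, 0, 0, 0, -1], [-4.5, 0, 0, 0, -1], [-4.5, 0, 0, 0, -1], [-4.5, 0, 0, 0, -1], [0, 0.2, -4.5, 0, -1], [0, 0.2, -4.5, 0, -1], [0, 0.2, -4.5, 0, -1], [0, 0.2, -4.5, 0, -1]]])

```text
time: 14.25
position: [0.746, -0.0818, 0.447]
tool_rot: [0.16, 0.467, -0.136, 0.859]
contact_force: [0.1, -0.6, -1.4]
width: 0.0221
```

Request:
carry_out(increments=[[[0, 0.2, -4.5, 0, -1], [0, 0.2, -4.5, 0, -1], [0, 0.2, -4.5, 0, -1], [0, 0.2, -4.5, 0, -1], [0, 0.2, -4.5, 0, -1], [0, 0.2, -4, 0, -1], [0, 0, 0, 0.12, -1], [0, 0, 0, 0.12, -1], [0, 0, 0, 0, -1], [0, 0, 0, 0, -1]]])

```text
time: 15.25
position: [0.5492, 0.0358, 0.3138]
tool_rot: [0.261, 0.449, -0.19, 0.833]
contact_force: [0.1, 0.5, -3.5]
width: 0.0218
```

```bash
python3 st.py
python3 - <<'E'
from h import *
rep(80)
E
```

```text
15.25 [0.54917419 0.03576579 0.31375702] 
 [[ 0.5239  0.5518  0.6489]
 [-0.0821  0.791  -0.6063]
 [-0.8478  0.2644  0.4597]] 
 [ 0.011 -0.459  2.101 -0.108  0.949  0.726] [ 0.1  0.5 -3.5] 0.021817314284005955
tilt 0.5590060983771625 az -0.15544566654822897
t 15.25 p [0.5492 0.0358 0.3138] centre in socket mm [ 24.8  -5.8 159.7] paddle ang 1.048 axis err 0.0009 F xyz(sock) [-1.8  0.5 -3. ] w 0.0218
move cm [ 7.97 -0.73 -2.44]
```

Request:
carry_out(increments=[[[0, -0.4, -1.2, 0, -1], [0, -0.33, -1.24, 0, -1], [2, 0, 0, 0, -1], [2, 0, 0, 0, -1], [2, 0, 0, 0, -1], [1, 0, 0, 0, -1], [0.5, 0, 0, 0, -1], [0, 0, 0, 0, -1], [0, 0, 0, 0, -1], [0, 0, 0, 0, -1]]])

```text
time: 16.25
position: [0.566, 0.0386, 0.2326]
tool_rot: [0.262, 0.451, -0.192, 0.831]
contact_force: [-0.9, 0.9, -2.4]
width: 0.0217
```

Run:
```python
from h import *
rep(50)
s=env.snapshot("scene");t=env.snapshot("top")
a=cv2.resize(s[130:260,270:430],None,fx=4.9,fy=4.5)[:, :,::-1]
cv2.imwrite("pics/s4.png",cv2.resize(s[140:260,280:440],None,fx=4,fy=4,interpolation=cv2.INTER_CUBIC)[:,:,::-1])
cv2.imwrite("pics/t4.png",cv2.resize(t[90:210,240:400],None,fx=4,fy=4,interpolation=cv2.INTER_CUBIC)[:,:,::-1])
```

```text
t 16.25 p [0.566  0.0386 0.2326] centre in socket mm [-4.7 -0.5 82.4] paddle ang 1.046 axis err 0.0052 F xyz(sock) [-2.1  0.7 -1.5] w 0.0217
move cm [3.23 0.29 0.4 ]
```

View pics/s4.png

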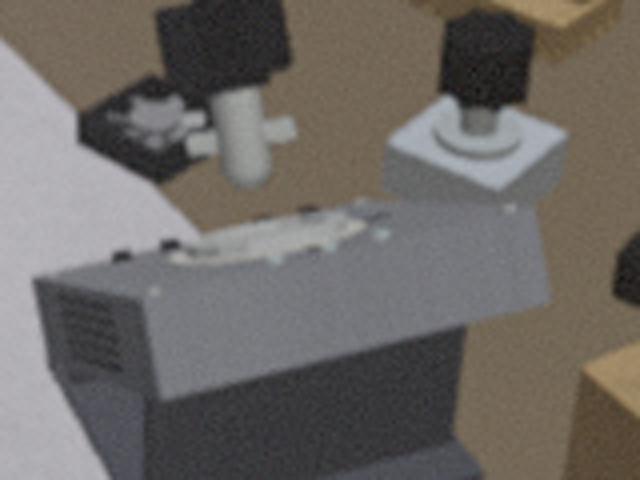

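View pics/t4.png

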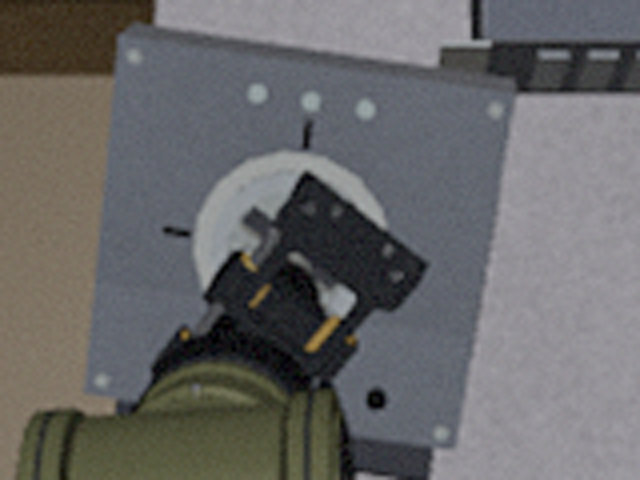

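Run:
```python
from h import *
rep()
s,p,M=tool();x=M[:,0];hc=p+L*x
z=lambda P:((proj("scene",P)-[280,140])*4).round(1)
print("nose",z(hc+.053*x),"axis@-43",z(hc+.043*x),"axis lug",z(hc+.025*x),"lug ends",z(hc+.025*x+.03*M[:,1]),z(hc+.025*x-.03*M[:,1]), "disc",z(hc-.003*x))
for h in(31,):
  print("1mm X,Y,N",z(hc+.01*X)-z(hc),z(hc+.01*Y)-z(hc),z(hc+.01*N)-z(hc))
print("screws pred",[z(C-.004*N+u*X*1e-3+v*Y*1e-3) for u,v in((91.7,99.7),(91.7,-101),(-98,-101))], "bezel far edges",z(C+.055*Y),z(C-.055*Y))
```

```text
t 16.35 p [0.5659 0.0385 0.2324] centre in socket mm [-4.9 -0.6 82.2] paddle ang 1.046 axis err 0.0056 F xyz(sock) [-1.6  0.2 -2.2] w 0.0219
nose [251.6 185.9] axis@-43 [248.3 168.2] axis lug [242.4 136.3] lug ends [295.5 126.9] [189.9 145.6] disc [233.1  86.5]
1mm X,Y,N [ 6.5 -0.6] [16.6 -3.4] [ -3.3 -17.8]
screws pred [array([505. , 210.7]), array([150. , 294.5]), array([ 47.1, 275. ])] bezel far edges [355.2 216.8] [173.8 258.7]
```

```bash
sed -i 's/^C=np.array.*;L/C=np.array([.6316,.0288,.135])+.0007*Y;L/' h.py
python3 - <<'E'
from h import *
rep(82.2);rep(55);rep(36)
E
```

```text
t 16.35 p [0.5659 0.0385 0.2324] centre in socket mm [-4.9 -1.3 82.2] paddle ang 1.046 axis err 0.0056 F xyz(sock) [-1.6  0.2 -2.2] w 0.0219
move cm [-0.01  0.36  0.36]
t 16.35 p [0.5659 0.0385 0.2324] centre in socket mm [-4.9 -1.3 82.2] paddle ang 1.046 axis err 0.0056 F xyz(sock) [-1.6  0.2 -2.2] w 0.0219
move cm [2.71 0.37 0.37]
t 16.35 p [0.5659 0.0385 0.2324] centre in socket mm [-4.9 -1.3 82.2] paddle ang 1.046 axis err 0.0056 F xyz(sock) [-1.6  0.2 -2.2] w 0.0219
move cm [4.61 0.37 0.38]
```

Request:
carry_out(increments=[[[0, 0.37, 0.37, 0, -1], [1, 0, 0, 0, -1], [1, 0, 0, 0, -1], [0.8, 0, 0, 0, -1], [0.4, 0, 0, 0, -1], [0.2, 0, 0, 0, -1], [0.2, 0, 0, 0, -1], [0.2, 0, 0, 0, -1], [0, 0, 0, 0, -1], [0, 0, 0, 0, -1]]])

```text
time: 17.35
position: [0.5899, 0.036, 0.2018]
tool_rot: [0.262, 0.452, -0.192, 0.831]
contact_force: [0.1, -0.1, -2.5]
width: 0.022
```

Run:
```python
from h import *
rep(36)
```

```text
t 17.35 p [0.5899 0.036  0.2018] centre in socket mm [-0.7 -0.1 43.5] paddle ang 1.046 axis err 0.0068 F xyz(sock) [-1.2 -0.1 -2.1] w 0.022
move cm [0.75 0.05 0.06]
```

Request:
carry_out(increments=[[[0.1, 0.05, 0.05, 0, -1], [0.15, 0, 0, 0, -1], [0.15, 0, 0, 0, -1], [0.15, 0, 0, 0, -1], [0.15, 0, 0, 0, -1], [0.1, 0, 0, 0, -1], [0.1, 0, 0, 0, -1], [0, 0, 0, 0, -1], [0, 0, 0, 0, -1], [0, 0, 0, 0, -1]]])

```text
time: 18.35
position: [0.5951, 0.0354, 0.1943]
tool_rot: [0.262, 0.452, -0.192, 0.831]
contact_force: [0.1, -0.3, -2.2]
width: 0.0215
```

Run:
```python
from h import *
rep(31)
```

```text
t 18.35 p [0.5951 0.0354 0.1943] centre in socket mm [-0.2  0.1 34.4] paddle ang 1.046 axis err 0.007 F xyz(sock) [-1.  -0.3 -2. ] w 0.0215
move cm [0.34 0.01 0.03]
```

Request:
carry_out(increments=[[[0.1, 0, 0, 0, -1], [0.1, 0, 0, 0, -1], [0.1, 0, 0, 0, -1], [0.1, 0, 0, 0, -1], [0.1, 0, 0, 0, -1], [0.1, 0, 0, 0, -1], [0.1, 0, 0, 0, -1], [0, 0, 0, 0, -1], [0, 0, 0, 0, -1], [0, 0, 0, 0, -1]]])

```text
time: 19.35
position: [0.5987, 0.0347, 0.1884]
tool_rot: [0.262, 0.452, -0.192, 0.831]
contact_force: [-0.4, 0.8, -2.7]
width: 0.0218
```

Run:
```python
from h import *
rep(31)
```

```text
t 19.35 p [0.5987 0.0347 0.1884] centre in socket mm [-0.3  0.1 27.4] paddle ang 1.046 axis err 0.0071 F xyz(sock) [-1.9  0.8 -2. ] w 0.0218
move cm [-0.36  0.01  0.03]
```

At 27.4 mm, below the 31 mm rest height, and still no contact force, so the lugs are going into the slots. Lowering further.

Request:
carry_out(increments=[[[0.2, 0, 0, 0, -1], [0.15, 0, 0, 0, -1], [0.15, 0, 0, 0, -1], [0.15, 0, 0, 0, -1], [0.1, 0, 0, 0, -1], [0.1, 0, 0, 0, -1], [0, 0, 0, 0, -1], [0, 0, 0, 0, -1], [0, 0, 0, 0, -1], [0, 0, 0, 0, -1]]])

```text
time: 20.35
position: [0.6031, 0.0341, 0.1812]
tool_rot: [0.262, 0.452, -0.192, 0.831]
contact_force: [0.1, -0.1, -2.5]
width: 0.022
```

Run:
```python
from h import *
rep(17)
```

```text
t 20.35 p [0.6031 0.0341 0.1812] centre in socket mm [-0.4  0.1 18.9] paddle ang 1.046 axis err 0.007 F xyz(sock) [-1.2 -0.1 -2.2] w 0.022
move cm [0.19 0.01 0.04]
```

Request:
carry_out(increments=[[[0.1, 0, 0.04, 0, -1], [0.1, 0, 0, 0, -1], [0.05, 0, 0, 0, -1], [0.05, 0, 0, 0, -1], [0, 0, 0, 0, -1], [0, 0, 0, 0, -1], [0, 0, 0, 0, -1], [0, 0, 0, 0, -1], [0, 0, 0, 0, -1], [0, 0, 0, 0, -1]]])

```text
time: 21.35
position: [0.6043, 0.0337, 0.1805]
tool_rot: [0.261, 0.453, -0.192, 0.831]
contact_force: [-17.2, 1.6, 12.1]
width: 0.022
```

Run:
```python
from h import *
rep(17)
```

```text
t 21.35 p [0.6043 0.0337 0.1805] centre in socket mm [ 0.3 -0.2 17.7] paddle ang 1.046 axis err 0.0087 F xyz(sock) [-8.2 -1.1 19.4] w 0.022
move cm [ 0.07  0.   -0.03]
```

Request:
carry_out(increments=[[[0, 0, 0, 0.06, -1], [0, 0, 0, 0.09, -1], [0, 0, 0, 0.09, -1], [0, 0, 0, 0.09, -1], [0, 0, 0, 0.09, -1], [0, 0, 0, 0.09, -1], [0, 0, 0, 0.09, -1], [0, 0, 0, 0.08, -1], [0, 0, 0, 0, -1], [0, 0, 0, 0, -1]]])

```text
time: 22.35
position: [0.6044, 0.0336, 0.1806]
tool_rot: [0.523, 0.362, -0.332, 0.696]
contact_force: [-16.3, 0.5, 11.1]
width: 0.0219
```

Run:
```python
from h import *
rep(17);s,p,M=tool();print("torque N",s['wrist_torque']@N,s['qpos'].round(2))
```

```text
t 22.35 p [0.6044 0.0336 0.1806] centre in socket mm [ 0.5 -0.2 17.7] paddle ang 0.366 axis err 0.008 F xyz(sock) [-7.8 -2.  17.9] w 0.0219
move cm [ 0.07 -0.04 -0.04]
torque N 0.014926113442630586 [ 0.01 -0.21  2.14 -0.14  0.67  1.45]
```

Run:
```python
from h import *
s=env.snapshot("scene");t=env.snapshot("top")
cv2.imwrite("pics/s5.png",np.hstack([cv2.resize(i,None,fx=4,fy=4,interpolation=cv2.INTER_CUBIC)[:,:,::-1] for i in (s[140:240,300:400],t[100:200,265:365])]))
```

```text
(no output)
```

View pics/s5.png

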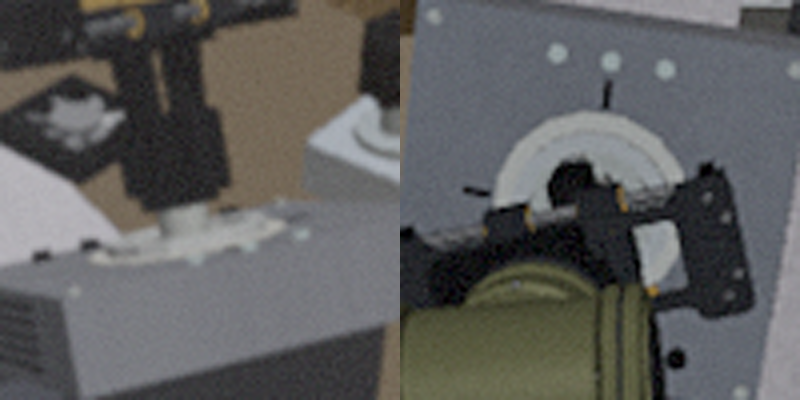

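The lugs are no longer visible, the disc sits just above the collar and the paddle has turned with the gripper. Turning on to the stop.

Request:
carry_out(increments=[[[0, 0, 0, 0.08, -1], [0, 0, 0, 0.08, -1], [0, 0, 0, 0.06, -1], [0, 0, 0, 0.05, -1], [0, 0, 0, 0.04, -1], [0, 0, 0, 0.03, -1], [0, 0, 0, 0.02, -1], [0, 0, 0, 0, -1], [0, 0, 0, 0, -1], [0, 0, 0, 0, -1]]])

```text
time: 23.45
position: [0.6045, 0.0332, 0.1807]
tool_rot: [0.639, 0.297, -0.392, 0.592]
contact_force: [-17.8, -0.7, 10.5]
width: 0.022
```

Run:
```python
from h import *
rep(17);s,p,M=tool();print("torque",s['wrist_torque'],s['wrist_torque']@N)
```

```text
t 23.45 p [0.6045 0.0332 0.1807] centre in socket mm [ 0.7 -0.6 17.8] paddle ang 0.007 axis err 0.0083 F xyz(sock) [-9.3 -3.4 18.2] w 0.022
move cm [ 0.08 -0.07 -0.06]
torque [-0.44468888  1.77763911 -0.16608538] 0.23650437008137853
```

Request:
carry_out(increments=[[[0, 0, 0, 0.02, -1], [0, 0, 0, 0.02, -1], [0, 0, 0, 0.02, -1], [0, 0, 0, 0.02, -1], [0, 0, 0, 0, -1], [0, 0, 0, 0, -1], [0, 0, 0, 0, -1], [0, 0, 0, 0, -1], [0, 0, 0, 0, -1], [0, 0, 0, 0, -1]]])

```text
time: 24.45
position: [0.6046, 0.0332, 0.1808]
tool_rot: [0.661, 0.281, -0.403, 0.567]
contact_force: [-16.5, -0.2, 11.2]
width: 0.0223
```

Run:
```python
from h import *
rep(17);s,p,M=tool();print("torque",s['wrist_torque'],s['wrist_torque']@N)
```

```text
t 24.45 p [0.6046 0.0332 0.1808] centre in socket mm [ 0.9 -0.7 17.7] paddle ang -0.07 axis err 0.0079 F xyz(sock) [-7.8 -2.7 18.1] w 0.0223
move cm [ 0.07 -0.09 -0.06]
torque [-0.6562286   1.63371505  0.28314664] 0.7165485624359917
```

Request:
carry_out(increments=[[[0, 0, 0, -0.03, -1], [0, 0, 0, -0.02, -1], [-0.1, -0.03, 0, 0, -1], [0, 0, 0, 0, -1], [0, 0, 0, 0, 1], [0, 0, 0, 0, 1], [0, 0, 0, 0, 1], [0, 0, 0, 0, 1], [0, 0, 0, 0, 1], [0, 0, 0, 0, 1]]])

```text
time: 25.45
position: [0.6041, 0.0337, 0.1793]
tool_rot: [0.649, 0.291, -0.396, 0.581]
contact_force: [0.4, -0.7, 0.7]
width: 0.0645
```

Request:
carry_out(increments=[[[0, 0, 0, 0, 1], [0, 0, 0, 0, 1], [0, 0, 0, 0, 1], [0, 0, 0, 0, 1], [-1, 0, 0, 0, 1], [-2, 0, 0, 0, 1], [-4, 0, 0, 0, 1], [-4, 0, 0, 0, 1], [-4, 0, 0, 0, 1], [-4, 0, 0, 0, 1]]])

```text
time: 26.45
position: [0.5044, 0.0495, 0.3433]
tool_rot: [0.649, 0.291, -0.395, 0.581]
contact_force: [0.7, 0.4, 0.1]
width: 0.0954
```

Run:
```python
from h import *
rep()
s=env.snapshot("scene");t=env.snapshot("top")
cv2.imwrite("pics/t6f.png",t[:,:,::-1]);cv2.imwrite("pics/s6f.png",s[:,:,::-1])
cv2.imwrite("pics/s6.png",np.hstack([cv2.resize(i,None,fx=4,fy=4,interpolation=cv2.INTER_CUBIC)[:,:,::-1] for i in (s[140:240,300:400],t[100:200,265:365])]))
```

```text
t 26.45 p [0.5044 0.0495 0.3433] centre in socket mm [9.000e-01 2.000e-01 2.093e+02] paddle ang -0.024 axis err 0.0061 F xyz(sock) [ 0.6  0.5 -0.2] w 0.0954
```

View pics/s6.png

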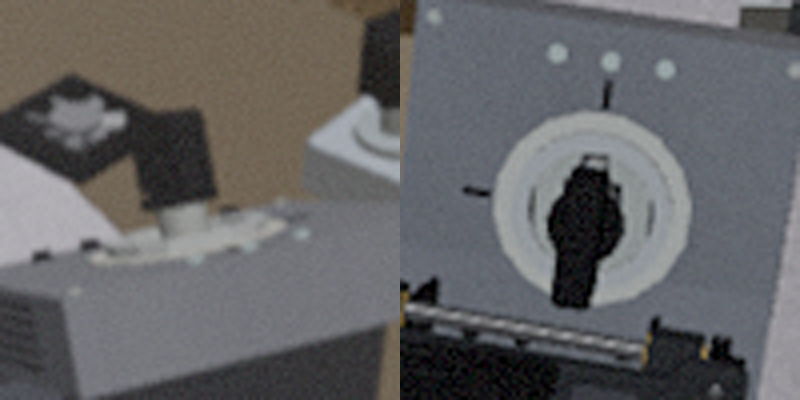

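Run:
```python
from h import *
t=cv2.imread("pics/t6f.png");g=cv2.cvtColor(t,cv2.COLOR_BGR2GRAY)[135:180,295:330]
G=cv2.resize(g,None,fx=8,fy=8,interpolation=cv2.INTER_CUBIC)
m=(G<60).astype(np.uint8);cs,_=cv2.findContours(m,cv2.RETR_EXTERNAL,cv2.CHAIN_APPROX_NONE)
for c in sorted(cs,key=cv2.contourArea)[-2:]:
    P=np.array([onplane("top",(295+(q[0][0]+.5)/8-.5,135+(q[0][1]+.5)/8-.5),C+.07*N,N)-C for q in c]);u=np.c_[P@X,P@Y]*1e3
    print(len(c),u.min(0).round(1),u.max(0).round(1))
    # mid line of the paddle on its lower blade
    for lo in range(-34,36,6):
        k=(u[:,0]>lo)&(u[:,0]<lo+6)
        if k.any():print(lo+3,u[k,1].min().round(1),u[k,1].max().round(1),((u[k,1].min()+u[k,1].max())/2).round(2))
```

```text
31 [-36.1 -48.5] [-34.  -45.5]
701 [-37.7 -22.6] [42.  17.5]
-31 -10.3 10.6 0.16
-25 -11.1 10.5 -0.33
-19 -11.9 10.1 -0.91
-13 -11.6 10.4 -0.64
-7 -17.0 12.2 -2.43
-1 -20.2 15.6 -2.31
5 -22.1 17.1 -2.49
11 -22.6 17.5 -2.59
17 -21.5 16.1 -2.69
23 -19.4 14.1 -2.61
29 -18.2 10.9 -3.65
35 -18.0 10.0 -3.98
```

Run:
```python
from h import *
z=lambda P:((proj("scene",P)-[300,140])*4).round(1)
for h0 in(17,31):
  hc=C+h0*1e-3*N
  print(h0,"top corners",[z(hc+.053*N+sx*.035*X+sy*.011*Y) for sx in(1,-1) for sy in(1,-1)],"bottom",[z(hc+.007*N+.035*X+sy*.011*Y) for sy in(1,-1)],"disc",z(hc+.001*N+.022*X))
print(env.sense()['time'])
a=cv2.imread("pics/s6f.png");b=cv2.imread("pics/s2.png")
```

```text
17 top corners [array([205.9, 107.3]), array([168.3, 115.2]), array([159.1, 110.7]), array([123.4, 118.1])] bottom [array([221.6, 191.4]), array([184.3, 199.8])] disc [196.  206.1]
31 top corners [array([201. ,  81.6]), array([163.4,  89.3]), array([154.5,  86.5]), array([118.7,  93.8])] bottom [array([216.8, 165.8]), array([179.4, 174.1])] disc [191.2 180.8]
26.55
```

View pics/s6f.png

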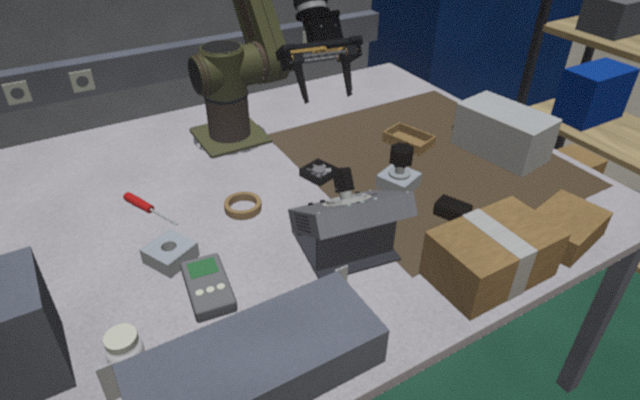

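The handle's top corner shows at about (205,108) in the crop. That fits the prediction for fully home, (206,107); resting on the face would give (201,82). The spare and the meter haven't moved and the gripper is clear, so I'm handing in.

```bash
python3 -c "
from bench import env
print(env.close_job())"
```

```text
the job is handed in; nothing more can be done
None
```

The paddle handle is fitted in the socket, fully home and turned clockwise to the stop, and I handed the job in at about 26.6 s. No verdict was reported.

**What I did**
- **Grasp:** I took the handle from its dock on the second try. On the first try the fingers were slower than I allowed for and the gripper lifted before closing. The handle did not move.
- **Tilt:** The moves only allow a spin about the tool's own axis. I got the 32° tilt by pushing the arm outward at the edge of its reach, which left the tool within 0.01 rad of the socket's axis.
- **Fit:** I measured the slot line at about 1.04 rad in the top image and lowered the handle already lined up with it. The lugs went straight in, so the resting and light-pressure turning in the task was not needed. It stopped at 17.7 mm out (home is 17 mm) with about 20 N.
- **Turn and release:** I turned it clockwise until the torque rose from 0.24 to 0.72 N m, eased off, opened the fingers and backed away.

**Last checks**
- **Seating:** The paddle's corner in the scene view fits the fully home position to within a pixel, and does not fit the lugs resting on the face.
- **Paddle angle:** It is about 0.02–0.07 rad from straight up the slope, within the 0.17 rad limit.
- **Robot and other items:** The force on the tool was near zero after release. By eye, the spare handle and the meter look unmoved.
- **Disagreement:** The two cameras differed by about 2–3 mm across the panel. I shifted the socket position 0.7 mm to allow for it, and insertion met no resistance until bottom.

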